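Load the plate shaker with slide mailers

ROBOT

A 6-joint arm with a two-finger parallel gripper is mounted at the origin on the work surface. World frame = base frame: x ahead of the robot, y to its left, z up, the work surface at z = 0. Lengths are in m, angles in degrees, forces in N, time in s.
With the tool pointing down it reaches from about 0.25 to 0.725 m from the base axis. Payload 9.7 kg.
Tool frame: the origin (TCP) lies between the finger pads; the fingertips stand bot.tcp_to_tips ahead of it and the grasp point (between the pads) lies 2 mm behind it (bot.tcp_to_tips is the distance from the TCP to the fingertips, in m); z points along the fingers, y is the line along which they close (so a half turn about z gives the same grasp; the last joint's range is limited). The gripper opens to 85 mm and grips with 20 to 120 N. Pads are 22 mm wide; open, the fingers measure 114 mm over their backs; the gripper's body (76 mm by 85 mm) begins 54 mm behind the grasp point. The pads swing forward as they close: fully open they stand 13 mm farther back than shut.
Start: joints at [70.015, 4.979, 10.078, 95.1, 0, 90], TCP at [0.188, 0.517, 0.248] pointing down, gripper open.
Joint ranges: [-179.16, 179.16], [-48.56, 103.87], [-65.8, 70.77], [-126.05, 130.52], [-82.76, 87.17], [-180, 180]. Speed limits (degrees/s): [127.2, 127.2, 147.25, 180, 180, 180].

INTERFACE

Orientations are given as [roll, pitch, yaw] about the fixed x, y, z axes, in that order (R = Rz(yaw) Ry(pitch) Rx(roll)).
In Python, from workcell import sensors, camera, camera_params, bot gives the robot as it stands.
- The arm moves only by the tool apply_moves, never from a script. Its argument "motion" is a list of rows, each an object with "jaw": the opening, from -1 (shut) to 1 (fully open); "xyz": the shift along the tool's x, y, z in mm, a list of three; "twist": the turn about the tool's z in rad. A call has 1 to 5 rows; each row is the pose to reach, as a shift and turn from the pose commanded when the call began, along the tool's axes at that moment; what a row does not reach only later rows make up. A row lasts 1/8 s, in which the tool goes at most 62.5 mm and 10.7 degrees, less where a joint would pass 70% of its speed; a pose out of reach is approached as far as the arm can. A call with a gripper value outside its range is refused whole. The fingers move at their own pace and stop on an object; "grip_force" is the grip in N (left out, the last holds). Time passes only in rows, so rows that repeat a pose let the fingers close. It gives the time, the measured TCP pose, the force, the opening and the grip force at its end, in the units of the state.
- sensors.get_obs(): the state, without advancing time (a new reading comes with each control period).
- camera(name): name is "side" or "top"; returns (picture, depth): 480x640x3 uint8, red, green, blue; 480x640 float32, m along the optical axis (not along the pixel's ray), 0 where there is no reading.
- camera_params(name): a dict with "mtx" (3x3 intrinsics, pixels), "rvec" (rotation vector, rad) and "tvec" (3), from world to camera coordinates, as OpenCV has them. Camera axes: x right, y down, z forward; pixel columns grow to the right and rows downward; lengths in m; the calibration is good to about 2 mm. A picture is of the moment at which its call begins. camera_params takes no time and is no camera call.
- bot.job_done(): hands the job in; it is judged then, once.
The state is a dict: "time": time; "q": joint angles; "qd": joint speeds; "joint_efforts": joint torques, N m; "ee_pos": TCP position; "tcp_rot": TCP orientation; "wrist_force": force on the tool from outside, world axes, zero at the start; "torque": the same for the moment, N m; "opening": finger opening in m; "grasp_force": force on a finger pad.
Only numpy, scipy, OpenCV 4.12 (cv2) and the standard library are available. Lean on these libraries where they do the work, as an engineer would, in place of code of your own. Each camera call takes 0.05 s, during which the arm holds its last target. There are 200 camera calls.

TASK

Load the plate shaker safely: first press its red mushroom stop right down, then lay every slide mailer from the bench flat on the platform, each squarely inside a printed bay of its own, and turn the speed dial so that its pointer is on zero. Only when it is loaded and on zero, turn the mushroom head clockwise to its end to reset the stop. Leave the other things on the bench where they stand.

Things in the scene. Friction and masses are not known exactly. Their poses are not given: they have to be found in the camera images.
- mailer1: Slide mailer: flat closed white plastic case, 44 mm (its x) by 80 mm (its y), 7 mm thick, about 40 g, lying flat on the bench with its label up; origin at the centre of its underside. All are alike and any may be absent. A fingertip pressed on one slides it along.
- mailer2: Slide mailer: flat closed white plastic case, 44 mm (its x) by 80 mm (its y), 7 mm thick, about 40 g, lying flat on the bench with its label up; origin at the centre of its underside. All are alike and any may be absent. A fingertip pressed on one slides it along.
- mailer3: Slide mailer: flat closed white plastic case, 44 mm (its x) by 80 mm (its y), 7 mm thick, about 40 g, lying flat on the bench with its label up; origin at the centre of its underside. All are alike and any may be absent. A fingertip pressed on one slides it along.
- mailer4: Slide mailer: flat closed white plastic case, 44 mm (its x) by 80 mm (its y), 7 mm thick, about 40 g, lying flat on the bench with its label up; origin at the centre of its underside. All are alike and any may be absent. A fingertip pressed on one slides it along.
- mailer5: Slide mailer: flat closed white plastic case, 44 mm (its x) by 80 mm (its y), 7 mm thick, about 40 g, lying flat on the bench with its label up; origin at the centre of its underside. All are alike and any may be absent. A fingertip pressed on one slides it along.
- shaker: Plate shaker, standing still and fixed: cream box 290 mm (its x) by 342 mm (its y, from -116 to +226 mm), flat top 60 mm above the bench. Origin on the bench under the centre of its dark platform (270 x 230 mm); the control console is the strip on its +y side, flush with the platform. Near (-x) edge faces the robot at yaw 0.
- bay1 (a point): Centre of a bay on the platform, at the surface (60 mm above the bench): a white printed outline, 64 mm along the shaker's x by 100 mm along its y, nothing raised. The six bays lie at x -84, 0 or +84, y -54 or +54 mm in the shaker's frame. Axes as the shaker's.
- bay2 (a point): Centre of a bay on the platform, at the surface (60 mm above the bench): a white printed outline, 64 mm along the shaker's x by 100 mm along its y, nothing raised. The six bays lie at x -84, 0 or +84, y -54 or +54 mm in the shaker's frame. Axes as the shaker's.
- bay3 (a point): Centre of a bay on the platform, at the surface (60 mm above the bench): a white printed outline, 64 mm along the shaker's x by 100 mm along its y, nothing raised. The six bays lie at x -84, 0 or +84, y -54 or +54 mm in the shaker's frame. Axes as the shaker's.
- bay4 (a point): Centre of a bay on the platform, at the surface (60 mm above the bench): a white printed outline, 64 mm along the shaker's x by 100 mm along its y, nothing raised. The six bays lie at x -84, 0 or +84, y -54 or +54 mm in the shaker's frame. Axes as the shaker's.
- bay5 (a point): Centre of a bay on the platform, at the surface (60 mm above the bench): a white printed outline, 64 mm along the shaker's x by 100 mm along its y, nothing raised. The six bays lie at x -84, 0 or +84, y -54 or +54 mm in the shaker's frame. Axes as the shaker's.
- bay6 (a point): Centre of a bay on the platform, at the surface (60 mm above the bench): a white printed outline, 64 mm along the shaker's x by 100 mm along its y, nothing raised. The six bays lie at x -84, 0 or +84, y -54 or +54 mm in the shaker's frame. Axes as the shaker's.
- stop_top (a point): Centre of the top of the mushroom stop on the console (shaker x -55, y +170 mm): round red head, 48 mm across, 22 mm high, with its widest part 6 to 17 mm below this point; the top is 46 mm above the console when up. It sinks with the head; its axes turn with the head.
- stop_press (a joint): How far the mushroom head is pushed down (m): 0 up, 0.008 fully down, against a spring (2.4 N to start, about 7 N fully down); it counts as pressed beyond 0.006 for 0.2 s. It springs back up when let go, but the stop stays engaged until the head is turned.
- stop_turn (a joint): Turn of the mushroom head (rad), clockwise from above positive: 0 at the start, 1.3 at its end stop; stiff (0.06 N m), stays where left. Beyond 1.0 the stop is reset. A white mark on the head points to the shaker's -x at 0.
- speed_dial (a joint): Centre-zero speed dial on the console (shaker x +55, y +170 mm), angle in rad, clockwise from above positive, -2.6 to 2.6: 0 when the white pointer line faces the long bold zero mark on the shaker's -x side. Stiff (0.05 N m), stays where left.
- dial_grip (a point): On the dial's axis, 28 mm above the console, at the height to grip its black bar (56 mm long, 14 mm thick, 30 mm high, standing 8 mm clear of the console on a 58 mm disc and ending 12 mm above this point). Turns with the dial: the bar lies along its x, the pointer line toward its -x.
- jar: Bystander: squat closed jar, 42 mm across, 46 mm tall, standing among the mailers; origin at the centre of its underside. To be left alone.
- beaker: Bystander: glass beaker, 76 mm across, 90 mm tall, near the robot on its left; origin at the centre of its underside. To be left alone.
- tape_roll: Bystander: roll of paper tape lying flat, 84 mm across, 24 mm high, just beyond the mailers; origin at the centre of its underside. To be left alone.
- tip_box: Bystander: closed pipette-tip box, 85 x 120 x 60 mm, at the far side; origin at the centre of its underside. To be left alone.

How it is judged (in metres and radians):
On the way, in this order (a step that is already met when the one before it is completed fails the run):
1. the mushroom stop is pressed right down, before any mailer is loaded or the dial set (value of joint stop_press above 0.006 m and value of joint speed_dial above 0.6 rad and height (world z) of each of mailer1, mailer2, mailer3, mailer4, mailer5 below 0.04 m), for 0.2 s.
2. every mailer lies in a bay and the speed dial is on zero, the stop not yet reset ((horizontal distance between mailer1 and bay1 below 0.016 m or horizontal distance between mailer1 and bay2 below 0.016 m or horizontal distance between mailer1 and bay3 below 0.016 m or horizontal distance between mailer1 and bay4 below 0.016 m or horizontal distance between mailer1 and bay5 below 0.016 m or horizontal distance between mailer1 and bay6 below 0.016 m) and angle between the y axis of each of mailer1, mailer2, mailer3, mailer4, mailer5 and the y axis of shaker, either way round below 0.28 rad and z of mailer1 in the frame of bay1 between -0.003 and 0.004 m and angle between each of mailer1, mailer2, mailer3, mailer4, mailer5's own z axis and vertical below 0.08 rad and linear speed of each of mailer1, mailer2, mailer3, mailer4, mailer5 below 0.02 m/s and (horizontal distance between mailer2 and bay1 below 0.016 m or horizontal distance between mailer2 and bay2 below 0.016 m or horizontal distance between mailer2 and bay3 below 0.016 m or horizontal distance between mailer2 and bay4 below 0.016 m or horizontal distance between mailer2 and bay5 below 0.016 m or horizontal distance between mailer2 and bay6 below 0.016 m) and z of mailer2 in the frame of bay1 between -0.003 and 0.004 m and (horizontal distance between mailer3 and bay1 below 0.016 m or horizontal distance between mailer3 and bay2 below 0.016 m or horizontal distance between mailer3 and bay3 below 0.016 m or horizontal distance between mailer3 and bay4 below 0.016 m or horizontal distance between mailer3 and bay5 below 0.016 m or horizontal distance between mailer3 and bay6 below 0.016 m) and z of mailer3 in the frame of bay1 between -0.003 and 0.004 m and (horizontal distance between mailer4 and bay1 below 0.016 m or horizontal distance between mailer4 and bay2 below 0.016 m or horizontal distance between mailer4 and bay3 below 0.016 m or horizontal distance between mailer4 and bay4 below 0.016 m or horizontal distance between mailer4 and bay5 below 0.016 m or horizontal distance between mailer4 and bay6 below 0.016 m) and z of mailer4 in the frame of bay1 between -0.003 and 0.004 m and (horizontal distance between mailer5 and bay1 below 0.016 m or horizontal distance between mailer5 and bay2 below 0.016 m or horizontal distance between mailer5 and bay3 below 0.016 m or horizontal distance between mailer5 and bay4 below 0.016 m or horizontal distance between mailer5 and bay5 below 0.016 m or horizontal distance between mailer5 and bay6 below 0.016 m) and z of mailer5 in the frame of bay1 between -0.003 and 0.004 m and value of joint speed_dial between -0.1 and 0.1 rad and value of joint stop_turn below 0.6 rad), for 0.2 s.
3. the mushroom head is turned clockwise to reset the stop (value of joint stop_turn above 1 rad), for 0.2 s.
At the end, for the whole second after the job is handed in: Every mailer present lies flat and at rest on the platform, its centre within 16 mm of the centre of a bay of its own and its long side within 0.28 rad of the bay's; the speed dial is within 0.1 rad of zero; the mushroom head is up and turned more than 1.0 rad clockwise ((horizontal distance between mailer1 and bay1 below 0.016 m or horizontal distance between mailer1 and bay2 below 0.016 m or horizontal distance between mailer1 and bay3 below 0.016 m or horizontal distance between mailer1 and bay4 below 0.016 m or horizontal distance between mailer1 and bay5 below 0.016 m or horizontal distance between mailer1 and bay6 below 0.016 m) and angle between the y axis of each of mailer1, mailer2, mailer3, mailer4, mailer5 and the y axis of shaker, either way round below 0.28 rad and z of mailer1 in the frame of bay1 between -0.003 and 0.004 m and angle between each of mailer1, mailer2, mailer3, mailer4, mailer5's own z axis and vertical below 0.08 rad and linear speed of each of mailer1, mailer2, mailer3, mailer4, mailer5 below 0.02 m/s and (horizontal distance between mailer2 and bay1 below 0.016 m or horizontal distance between mailer2 and bay2 below 0.016 m or horizontal distance between mailer2 and bay3 below 0.016 m or horizontal distance between mailer2 and bay4 below 0.016 m or horizontal distance between mailer2 and bay5 below 0.016 m or horizontal distance between mailer2 and bay6 below 0.016 m) and z of mailer2 in the frame of bay1 between -0.003 and 0.004 m and (horizontal distance between mailer3 and bay1 below 0.016 m or horizontal distance between mailer3 and bay2 below 0.016 m or horizontal distance between mailer3 and bay3 below 0.016 m or horizontal distance between mailer3 and bay4 below 0.016 m or horizontal distance between mailer3 and bay5 below 0.016 m or horizontal distance between mailer3 and bay6 below 0.016 m) and z of mailer3 in the frame of bay1 between -0.003 and 0.004 m and (horizontal distance between mailer4 and bay1 below 0.016 m or horizontal distance between mailer4 and bay2 below 0.016 m or horizontal distance between mailer4 and bay3 below 0.016 m or horizontal distance between mailer4 and bay4 below 0.016 m or horizontal distance between mailer4 and bay5 below 0.016 m or horizontal distance between mailer4 and bay6 below 0.016 m) and z of mailer4 in the frame of bay1 between -0.003 and 0.004 m and (horizontal distance between mailer5 and bay1 below 0.016 m or horizontal distance between mailer5 and bay2 below 0.016 m or horizontal distance between mailer5 and bay3 below 0.016 m or horizontal distance between mailer5 and bay4 below 0.016 m or horizontal distance between mailer5 and bay5 below 0.016 m or horizontal distance between mailer5 and bay6 below 0.016 m) and z of mailer5 in the frame of bay1 between -0.003 and 0.004 m and value of joint speed_dial between -0.1 and 0.1 rad and value of joint stop_turn above 1 rad and value of joint stop_press below 0.003 m); the robot touches nothing.
It fails at once if the jar is shoved more than 4 cm or knocked over (distance of jar from where it was at the start of the episode above 0.04 m or angle between jar's own z axis and vertical above 0.6 rad).
It fails at once if the beaker is shoved more than 4 cm or knocked over (distance of beaker from where it was at the start of the episode above 0.04 m or angle between beaker's own z axis and vertical above 0.6 rad).
It fails at once if the tape roll is shoved more than 4 cm or knocked over (distance of tape_roll from where it was at the start of the episode above 0.04 m or angle between tape_roll's own z axis and vertical above 0.6 rad).
It fails at once if the tip box is shoved more than 4 cm or knocked over (distance of tip_box from where it was at the start of the episode above 0.04 m or angle between tip_box's own z axis and vertical above 0.6 rad).
Of mailer1, mailer2, mailer3, mailer4, mailer5 only 3 to 5 are there at a start; the rules pass over those that are not, and their reading is None.
At some moment in a run one of mailer1, mailer2, mailer3, mailer4, mailer5 may be knocked a few centimetres aside while the robot is not near it.
Once in a run the grip may slacken for a moment while it holds something.
It also fails if it takes over 210 s, if anything falls off the work surface, if the arm or the gripper's body presses on something with over 40 N, if the wrist force passes 120 N, or if a joint passes its speed limit or range.

## Working session

There is one attempt and no reset: what is moved stays moved. The work goes in short steps, Python scripts to look and compute and a tool call to move; the robot and the scene stay as the last step left them, time stands still between calls to the robot, and variables do not carry over. Pictures are saved under pics/ and viewed, at most 14 in all, crops included, and the job is handed in when it is done.

Besides the shell and the picture viewer there is one more tool, called after "Request:" by a JSON object that holds its "api" and its "payload". apply_moves: Moves the arm, as the interface text tells. Its arguments: {"type":"object","properties":{"motion":{"type":"array","items":{"type":"object","properties":{"jaw":{"type":"number"},"xyz":{"type":"array","items":{"type":"number"}},"twist":{"type":"number"}}}},"grip_force":{"type":"number"}},"required":["motion"]}

```bash
ls; mkdir -p pics
python3 - <<'E'
from workcell import sensors, camera, camera_params, bot
import cv2,numpy as np
for n in("top","side"):
    p,d=camera(n); cv2.imwrite(f"pics/{n}0.png",p[...,::-1]); np.save(f"{n}0.npy",d)
    c=camera_params(n); R=cv2.Rodrigues(np.array(c["rvec"]))[0]
    print(n,np.array(c["mtx"]).round(1).tolist(),(-R.T@np.array(c["tvec"]).ravel()).round(3),R[2].round(2))
print(sensors.get_obs(),bot.tcp_to_tips)
E
```

```text
pics
top [[464.3, 0.0, 330.2], [0.0, 464.3, 236.5], [0.0, 0.0, 1.0]] [0.403 0.038 1.178] [ 0.18 -0.02 -0.98]
side [[473.2, 0.0, 317.8], [0.0, 473.2, 239.3], [0.0, 0.0, 1.0]] [ 0.443 -0.894  0.696] [ 0.14  0.82 -0.55]
{'time': 0.1, 'q': array([7.00146051e+01, 5.00862873e+00, 1.00389663e+01, 9.50989375e+01,
       3.52828320e-04, 9.00012991e+01]), 'qd': array([-0.02499798, -0.10971172,  0.09657001,  0.01534927, -0.10103111,
        0.05157632]), 'joint_efforts': array([-4.04023094e-04, -5.21562552e+01,  4.65654051e+01,  1.60191930e-02,
       -1.51627472e-05,  4.43460863e-06]), 'ee_pos': array([0.18791624, 0.51671022, 0.24764717]), 'tcp_rot': array([-1.79931400e+02, -3.51272715e-04,  1.60013306e+02]), 'wrist_force': array([ 0.44332362, -0.48242261, -0.41173141]), 'torque': array([-0.01767465, -0.03479218,  0.02157575]), 'grasp_force': 0.0, 'opening': 0.08543373491244469} 0.017
```

View pics/top0.png

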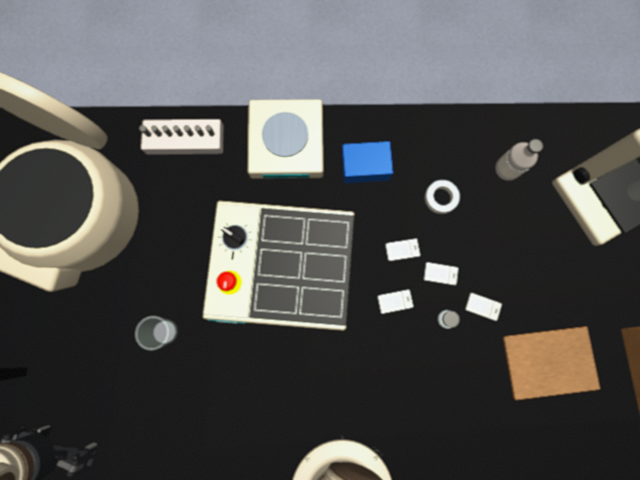

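View pics/side0.png

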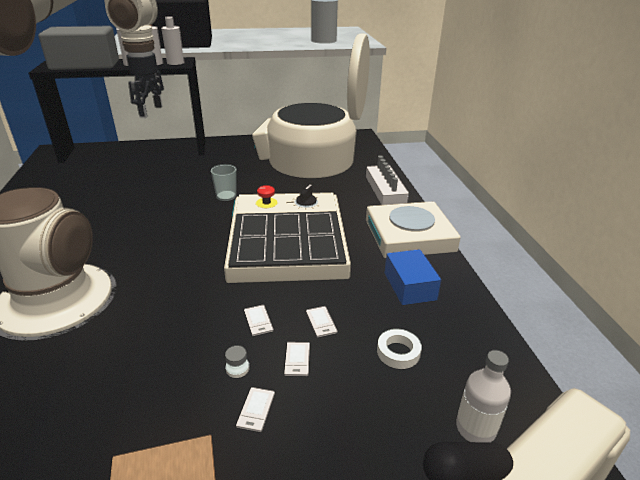

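```bash
cat > h.py <<'E'
from workcell import sensors, camera, camera_params, bot
import cv2,numpy as np
def cam(n):
    c=camera_params(n); return np.array(c["mtx"],float),cv2.Rodrigues(np.array(c["rvec"],float))[0],np.array(c["tvec"],float).ravel()
def ray(n,uv):
    K,R,t=cam(n); uv=np.atleast_2d(uv).astype(float)
    return -R.T@t,np.c_[uv,np.ones(len(uv))]@np.linalg.inv(K).T@R
def plane(n,uv,z):
    C,d=ray(n,uv); return C+d*((z-C[2])/d[:,2:])
def cloud(n,dep):
    v,u=np.mgrid[:480,:640]; C,d=ray(n,np.c_[u.ravel(),v.ravel()])
    return (C+d*dep.reshape(-1,1)).reshape(480,640,3)
def tri(uv1,uv2):
    A,b=[],[]
    for n,uv in(("top",uv1),("side",uv2)):
        C,d=ray(n,uv); d=d[0]/np.linalg.norm(d[0]); P=np.eye(3)-np.outer(d,d); A.append(P); b.append(P@C)
    x=np.linalg.lstsq(np.vstack(A),np.hstack(b),rcond=None)[0]
    return x
def blobs(p,mask,amin,amax):
    n,l,s,c=cv2.connectedComponentsWithStats(mask.astype(np.uint8))
    return [(c[i],s[i,4],l==i) for i in range(1,n) if amin<s[i,4]<amax]
def white(p): 
    hsv=cv2.cvtColor(p,cv2.COLOR_RGB2HSV); return (hsv[...,2]>120)&(hsv[...,1]<60)
def red(p): return (p[...,0]>120)&(p[...,1]<70)&(p[...,2]<70)
def rect(n,m,z):
    cs,_=cv2.findContours(m.astype(np.uint8),cv2.RETR_EXTERNAL,cv2.CHAIN_APPROX_NONE)
    w=plane(n,max(cs,key=len)[:,0],z)[:,:2]
    (c,s,a)=cv2.minAreaRect((w*1000).astype(np.float32))
    if s[0]>s[1]: s=s[::-1]; a+=90     # a: direction of short side
    a=(a+90)%180-90
    return np.array(c).round(1),np.round(s,1),round(a,1)
E
python3 - <<'E'
from h import *
P={n:cv2.imread(f"pics/{n}0.png")[...,::-1].copy() for n in("top","side")}
for n,(lo,hi) in(("top",(150,900)),("side",(200,1500))):
    for c,a,m in blobs(P[n],white(P[n]),lo,hi): print(n,c.round(1),a,*rect(n,m,.007))
    for c,a,m in blobs(P[n],red(P[n]),30,3000): print(n,"red",c.round(1),a)
X=cloud("top",np.load("top0.npy"))
m=(abs(X[...,2]-.06)<.006); 
for c,a,mm in blobs(0,m,5000,99999):
    print("shk",c,a,*rect("top",mm,.06), np.median(X[mm][:,2]))
for uv in((403,249),(441,273),(395,301),(484,306),(120+200,350)): print(uv,X[uv[1],uv[0]].round(4))
E
```

```text
top [ 79.8 121.6] 230 [931.8 680.1] [ 37.5 101.7] -34.5
top [522.2 156. ] 423 [ 824.3 -499.6] [63.1 70. ] -55.0
top [442.5 195.9] 637 [ 715.6 -278.3] [86.6 86.7] 42.3
top [307.  231.2] 762 [627.2  80.4] [ 72.6 223.2] -5.6
top [402.5 249.2] 599 [ 576.3 -167.5] [47.5 83.8] 8.0
top [303.3 265.2] 764 [539.4  88.9] [ 72.5 223.3] -5.4
top [440.9 273.3] 612 [ 513.4 -262.5] [47.5 83.4] -10.3
top [276.5 298.2] 376 [457.3 153.9] [ 71.8 109.6] -5.3
top [322.2 301.8] 398 [446.4  41.2] [ 72.2 109.8] -5.6
top [395.2 301.1] 633 [ 445.3 -143.3] [47.1 83.6] 10.3
top [483.4 306.4] 630 [ 428.8 -364.3] [47.2 83.6] -20.9
top [448.1 318.8] 278 [ 400.1 -273.6] [41.7 50.3] -1.0
top [160.8 332. ] 483 [378.9 453. ] [83.6 86.5] 45.8
top [ 14.7 459.8] 209 [ 91.2 764.5] [25.3 93.6] -52.7
top red [226.3 280.3] 225
side [145.   29.4] 879 [-391.9 3619.4] [ 443.5 3042.8] 8.1
side [75.7 30. ] 424 [-765.1 3335.6] [306.7 465.6] 89.3
side [  7.  153.3] 921 [-435.4 1001.7] [ 65.7 916. ] 19.8
side [223.7 185.3] 349 [370.5 513.7] [ 80.4 230.6] -0.5
side [258.  319.7] 599 [ 445.5 -147.1] [44.6 85.8] 9.9
side [321.1 321. ] 595 [ 575.6 -171.5] [44.5 85.3] 7.8
side [399.  348.1] 1178 [ 715.8 -270.5] [ 84.7 105.4] -15.4
side [296.9 358.4] 784 [ 512.8 -266. ] [44.8 83.9] -10.3
side [235.2 353. ] 236 [ 396.6 -234.7] [36.3 37.3] -39.8
side [497.7 357.4] 216 [ 894.5 -324.2] [33.  35.9] 81.2
side [237.4 369.5] 261 [ 399.  -276.3] [38.  43.3] -87.5
side [255.4 408.6] 1048 [ 428.7 -366.9] [44.7 82.5] -21.0
side red [266.1 190.6] 130
shk [282.90428552 265.64093551] 14794 [537.4 140.1] [285.3 337.9] -5.5 0.059877941441055293
(403, 249) [ 0.5763 -0.1682  0.0099]
(441, 273) [ 0.5138 -0.2624  0.0081]
(395, 301) [ 0.4454 -0.143   0.0061]
(484, 306) [ 0.4294 -0.3665  0.0058]
(320, 350) [ 0.3285  0.0466 -0.0033]
```

```bash
cat >> h.py <<'E'
def to(x,y,z,yaw=None):
    "shift (mm) in tool axes and twist from the present pose to a world target in mm, deg"
    from scipy.spatial.transform import Rotation as R
    o=sensors.get_obs(); r=R.from_euler("xyz",o["tcp_rot"],degrees=True)
    d=r.inv().apply(np.array([x,y,z])-o["ee_pos"]*1000)
    tw=0 if yaw is None else np.radians((o["tcp_rot"][2]-yaw+180)%360-180)
    print("t",round(o["time"],2),"pos",(o["ee_pos"]*1000).round(1),"rot",o["tcp_rot"].round(1),"q",o["q"].round(0),"F",o["wrist_force"].round(1),"open",round(o["opening"]*1000,1),
     "-> shift",d.round(1),"twist",round(float(tw),3),"rows>=",int(np.ceil(max(np.linalg.norm(d)/62.5,abs(np.degrees(tw))/10.7))))
E
python3 - <<'E'
from h import *
to(494.3,260.5,150,160)
# dial pointer: thin white pixels near dial
p=cv2.imread("pics/top0.png"); cv2.imwrite("pics/dial0.png",cv2.resize(p[205:310,190:300],None,fx=5,fy=5,interpolation=cv2.INTER_CUBIC))
E
```

```text
t 0.1 pos [187.9 516.7 247.6] rot [-179.9   -0.   160. ] q [70.  5. 10. 95.  0. 90.] F [ 0.4 -0.5 -0.4] open 85.4 -> shift [-375.5 -135.9   97.8] twist 0.0 rows>= 7
```

View pics/dial0.png

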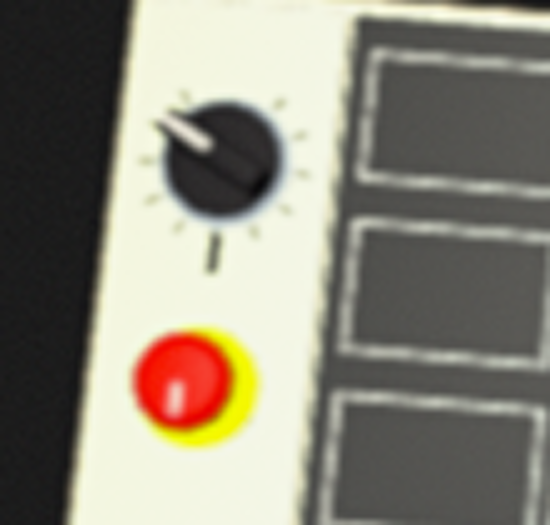

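Request:
{"api": "apply_moves", "payload": {"motion": [{"jaw": -1,"xyz": [-60,-22,0]},{"jaw": -1,"xyz": [-115,-42,0]},{"jaw": -1,"xyz": [-170,-62,0]},{"jaw": -1,"xyz": [-225,-82,0]},{"jaw": -1,"xyz": [-280,-102,0]}]}}

```text
validation failed for argument at $.mo...
```

Request:
{"api": "apply_moves", "payload": {"motion": [{"jaw": -1.0,"xyz": [-60,-22,0],"twist": 0.0},{"jaw": -1.0,"xyz": [-115,-42,0],"twist": 0.0},{"jaw": -1.0,"xyz": [-170,-62,0],"twist": 0.0},{"jaw": -1.0,"xyz": [-225,-82,0],"twist": 0.0},{"jaw": -1.0,"xyz": [-280,-102,0],"twist": 0.0}]}}

```text
time: 0.72
ee_pos: [0.4174, 0.3238, 0.248]
tcp_rot: [-180.0, -0.0, 160.0]
wrist_force: [-0.1, 0.5, 0.1]
opening: 0.0
grasp_force: 0.0
```

Request:
{"api": "apply_moves", "payload": {"motion": [{"jaw": -1.0,"xyz": [-50,-17,20],"twist": 0.0},{"jaw": -1.0,"xyz": [-94,-33,50],"twist": 0.0},{"jaw": -1.0,"xyz": [-94,-33,100],"twist": 0.0},{"jaw": -1.0,"xyz": [-94,-33,115],"twist": 0.0},{"jaw": -1.0,"xyz": [-94,-33,120],"twist": 0.0}]}}

```text
time: 1.35
ee_pos: [0.4929, 0.2624, 0.1283]
tcp_rot: [-180.0, -0.0, 160.1]
wrist_force: [0.5, 0.3, 0.3]
opening: -0.0001
grasp_force: 0.0
```

Run:
```python
from h import *
to(494.3,260.5,115,160)
p,d=camera("side"); q,d=camera("top"); cv2.imwrite("pics/press.png",np.hstack([cv2.resize(p[120:240,200:340],None,fx=3,fy=3),cv2.resize(q[220:320,190:300],None,fx=3,fy=3)[:360].repeat(1,0) if 0 else cv2.resize(q[220:320,190:290],(360,360))])[...,::-1])
```

```text
t 1.35 pos [492.9 262.4 128.3] rot [-180.    -0.   160.1] q [28.  5. -3. 82.  0. 48.] F [0.5 0.3 0.3] open -0.1 -> shift [-2.  -1.3 13.3] twist 0.001 rows>= 1
```

View pics/press.png

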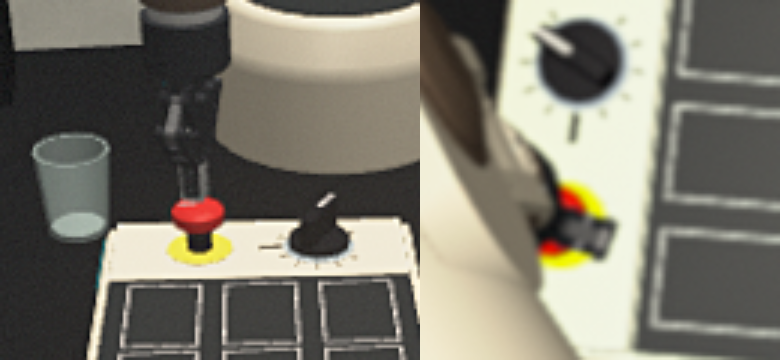

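Request:
{"api": "apply_moves", "payload": {"motion": [{"jaw": -1.0,"xyz": [-2,-1,7],"twist": 0.0},{"jaw": -1.0,"xyz": [-2,-1,10],"twist": 0.0},{"jaw": -1.0,"xyz": [-2,-1,12],"twist": 0.0},{"jaw": -1.0,"xyz": [-2,-1,13],"twist": 0.0},{"jaw": -1.0,"xyz": [-2,-1,13],"twist": 0.0}]}}

```text
time: 2.08
ee_pos: [0.4954, 0.261, 0.1161]
tcp_rot: [179.9, 0.1, 160.0]
wrist_force: [2.1, 2.7, 6.2]
opening: -0.0001
grasp_force: 2.8
```

Request:
{"api": "apply_moves", "payload": {"motion": [{"jaw": -1.0,"xyz": [0,0,1.5],"twist": 0.0},{"jaw": -1.0,"xyz": [0,0,3],"twist": 0.0},{"jaw": -1.0,"xyz": [0,0,3],"twist": 0.0},{"jaw": -1.0,"xyz": [0,0,3],"twist": 0.0}]}}

```text
time: 2.58
ee_pos: [0.4956, 0.2612, 0.1146]
tcp_rot: [179.8, 0.1, 160.0]
wrist_force: [-1.2, 1.1, 15.1]
opening: -0.0002
grasp_force: 7.2
```

Request:
{"api": "apply_moves", "payload": {"motion": [{"jaw": -1.0,"xyz": [0,0,-20],"twist": 0.0},{"jaw": 0.5,"xyz": [0,0,-60],"twist": 0.0},{"jaw": 0.5,"xyz": [0,0,-60],"twist": 0.0}]}}

```text
time: 2.95
ee_pos: [0.4957, 0.2609, 0.1751]
tcp_rot: [179.8, 0.2, 160.0]
wrist_force: [-0.5, 0.1, 0.2]
opening: 0.0356
grasp_force: 0.0
```

Run:
```python
from h import *
p=cv2.imread("pics/top0.png")[...,::-1]
w=plane("top",[[221.6,228],[232,234.4],[222.8,228.7],[243,242]],.1); print(w.round(4))
for a,b in((0,1),(2,3)):
    v=w[a]-w[b]; print("dir deg",np.degrees(np.arctan2(v[1],v[0])))
print("zero mark", np.diff(plane("top",[[233.4,252],[232.4,259]],.06),axis=0))
P={n:cv2.imread(f"pics/{n}0.png")[...,::-1] for n in("top","side")}
print("stop",tri(blobs(0,red(P["top"]),30,3000)[0][0],blobs(0,red(P["side"]),30,3000)[0][0]))
to(603.9,249.9,120)
```

```text
[[0.619  0.2743 0.1   ]
 [0.6033 0.2495 0.1   ]
 [0.6173 0.2714 0.1   ]
 [0.5849 0.2234 0.1   ]]
dir deg 57.65412042516203
dir deg 55.943044962906846
zero mark [[-0.0170622   0.00206614  0.        ]]
stop [0.49621566 0.26134182 0.09505314]
t 2.95 pos [495.7 260.9 175.1] rot [179.8   0.2 160. ] q [28.  5.  2. 87. -0. 48.] F [-0.5  0.1  0.2] open 35.6 -> shift [-105.3   26.5   55.5] twist 0.0 rows>= 2
```

Request:
{"api": "apply_moves", "payload": {"motion": [{"jaw": 0.2,"xyz": [-40,10,0],"twist": 0.18},{"jaw": 0.2,"xyz": [-80,20,0],"twist": 0.36},{"jaw": 0.2,"xyz": [-105.5,26,0],"twist": 0.54},{"jaw": 0.2,"xyz": [-105.5,26,0],"twist": 0.72},{"jaw": 0.2,"xyz": [-105.5,26,0],"twist": 0.9}]}}

```text
time: 3.58
ee_pos: [0.6027, 0.2485, 0.1704]
tcp_rot: [-179.8, 0.0, 108.1]
wrist_force: [0.1, -0.3, -0.2]
opening: 0.0514
grasp_force: 0.0
```

Request:
{"api": "apply_moves", "payload": {"motion": [{"jaw": 0.2,"xyz": [0,0,0],"twist": 0.18},{"jaw": 0.2,"xyz": [0,0,0],"twist": 0.36},{"jaw": 0.2,"xyz": [0,0,10],"twist": 0.54},{"jaw": 0.2,"xyz": [0,0,20],"twist": 0.72},{"jaw": 0.2,"xyz": [0,0,30],"twist": 0.9}]}}

```text
time: 4.2
ee_pos: [0.6023, 0.2486, 0.1405]
tcp_rot: [-179.9, 0.1, 56.5]
wrist_force: [0.3, 0.1, -0.3]
opening: 0.0513
grasp_force: 0.0
```

Run:
```python
from h import *
to(604.5,250.5,90,57)
p,d=camera("side"); q,d=camera("top"); cv2.imwrite("pics/dialg.png",np.hstack([cv2.resize(p[120:240,230:370],None,fx=3,fy=3),cv2.resize(q[200:300,190:290],(360,360))])[...,::-1])
```

```text
t 4.2 pos [602.3 248.6 140.5] rot [-1.799e+02  1.000e-01  5.650e+01] q [ 22.  18.  14.  86.  -0. 146.] F [ 0.3  0.1 -0.3] open 51.3 -> shift [ 2.8  0.8 50.5] twist -0.008 rows>= 1
```

View pics/dialg.png

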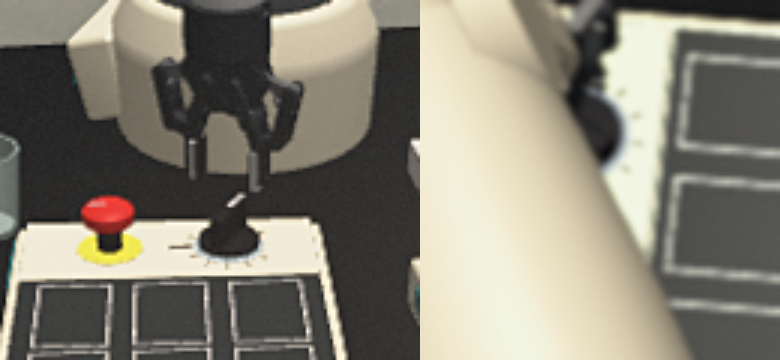

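Request:
{"api": "apply_moves", "payload": {"motion": [{"jaw": 0.2,"xyz": [2,1,25],"twist": 0.0},{"jaw": 0.2,"xyz": [2,1,48],"twist": 0.0},{"jaw": -1.0,"xyz": [2,1,49],"twist": 0.0},{"jaw": -1.0,"xyz": [2,1,49],"twist": 0.0},{"jaw": -1.0,"xyz": [2,1,49],"twist": 0.0}], "grip_force": 40}}

```text
time: 4.92
ee_pos: [0.6038, 0.2506, 0.0942]
tcp_rot: [-179.9, 0.0, 57.0]
wrist_force: [-7.2, 1.5, -0.4]
opening: 0.0131
grasp_force: 40.3
```

Request:
{"api": "apply_moves", "payload": {"motion": [{"jaw": -1.0,"xyz": [0,0,0],"twist": -0.17},{"jaw": -1.0,"xyz": [0,0,0],"twist": -0.34},{"jaw": -1.0,"xyz": [0,0,0],"twist": -0.51},{"jaw": -1.0,"xyz": [0,0,0],"twist": -0.68},{"jaw": -1.0,"xyz": [0,0,0],"twist": -0.85}]}}

```text
time: 5.55
ee_pos: [0.6044, 0.2506, 0.0942]
tcp_rot: [-180.0, -0.1, 106.0]
wrist_force: [-3.4, 2.2, -3.0]
opening: 0.0133
grasp_force: 40.0
```

Request:
{"api": "apply_moves", "payload": {"motion": [{"jaw": -1.0,"xyz": [0,0,0],"twist": -0.17},{"jaw": -1.0,"xyz": [0,0,0],"twist": -0.34},{"jaw": -1.0,"xyz": [0,0,0],"twist": -0.51},{"jaw": -1.0,"xyz": [0,0,0],"twist": -0.68},{"jaw": -1.0,"xyz": [0,0,0],"twist": -0.85}]}}

```text
time: 6.18
ee_pos: [0.6049, 0.2512, 0.0942]
tcp_rot: [179.9, -0.0, 154.7]
wrist_force: [-0.7, 4.9, -4.5]
opening: 0.0131
grasp_force: 39.8
```

Request:
{"api": "apply_moves", "payload": {"motion": [{"jaw": -1.0,"xyz": [0,0,0],"twist": -0.17},{"jaw": -1.0,"xyz": [0,0,0],"twist": -0.34},{"jaw": -1.0,"xyz": [0,0,0],"twist": -0.34}]}}

```text
time: 6.55
ee_pos: [0.6049, 0.2514, 0.0942]
tcp_rot: [179.8, 0.0, 174.0]
wrist_force: [-0.7, 5.8, -4.3]
opening: 0.013
grasp_force: 39.8
```

Request:
{"api": "apply_moves", "payload": {"motion": [{"jaw": 0.0,"xyz": [0,0,0],"twist": 0.0},{"jaw": 0.0,"xyz": [0,0,0],"twist": 0.0},{"jaw": 0.0,"xyz": [0,0,-40],"twist": 0.0},{"jaw": 0.2,"xyz": [0,0,-90],"twist": 0.0},{"jaw": 0.2,"xyz": [0,60,-90],"twist": 0.0}]}}

```text
time: 7.18
ee_pos: [0.6136, 0.308, 0.1903]
tcp_rot: [179.8, 0.5, 173.5]
wrist_force: [0.3, -0.1, -0.4]
opening: 0.0511
grasp_force: 0.0
```

Run:
```python
from h import *
to(576,-169.5,150,8)
```

```text
t 7.17 pos [613.6 308.  190.3] rot [179.8   0.5 173.5] q [27. 23. 26. 92. -0. 33.] F [ 0.3 -0.1 -0.4] open 51.1 -> shift [ -16.3 -478.8   38.4] twist 2.889 rows>= 16
```

```bash
cat >> h.py <<'E'
def mailers(z=.007,n="top",dep=None):
    p,d=camera(n); X=cloud(n,d); out=[]
    for c,a,m in blobs(0,white(p),250,1300):
        r=rect(n,m,z)
        if 38<r[1][0]<54 and 72<r[1][1]<92: out.append(r); print(n,"px",c.round(0),*r,"z",np.median(X[m][:,2]).round(4))
    return p,out
E
python3 - <<'E'
from h import *
mailers(); p,_=mailers(n="side")
cv2.imwrite("pics/dial2.png",cv2.resize(p[170:230,230:350],None,fx=5,fy=5,interpolation=cv2.INTER_CUBIC)[...,::-1])
E
```

```text
top px [402. 249.] [ 576.4 -167.6] [47.5 83.6] 8.0 z 0.0068
top px [441. 273.] [ 513.2 -262.5] [47.1 83.4] -10.3 z 0.0072
top px [395. 301.] [ 445.3 -143.3] [47.1 83.6] 10.3 z 0.0068
top px [483. 306.] [ 428.8 -364.5] [47.  83.4] -20.9 z 0.0071
side px [258. 320.] [ 445.5 -147.1] [44.6 85.8] 9.9 z 0.0046
side px [321. 321.] [ 575.6 -171.5] [44.5 85.3] 7.8 z 0.0046
side px [297. 358.] [ 512.8 -266. ] [44.8 83.9] -10.3 z 0.0046
side px [255. 409.] [ 428.7 -366.9] [44.7 82.5] -21.0 z 0.0049
```

View pics/dial2.png

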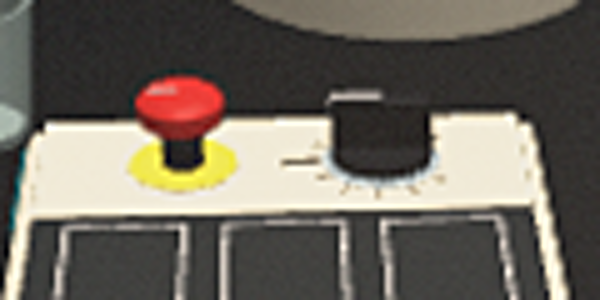

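Request:
{"api": "apply_moves", "payload": {"motion": [{"jaw": 0.5,"xyz": [-2,-60,0],"twist": 0.17},{"jaw": 0.5,"xyz": [-4,-120,0],"twist": 0.34},{"jaw": 0.5,"xyz": [-6,-180,0],"twist": 0.5},{"jaw": 0.5,"xyz": [-8,-240,0],"twist": 0.67},{"jaw": 0.5,"xyz": [-10,-300,0],"twist": 0.84}]}}

```text
time: 7.9
ee_pos: [0.5882, 0.0082, 0.1838]
tcp_rot: [180.0, 0.0, 125.3]
wrist_force: [0.8, 0.1, 0.1]
opening: 0.0637
grasp_force: 0.0
```

Run:
```python
from h import *
to(576,-169.5,100,98)
```

```text
t 7.9 pos [588.2   8.2 183.8] rot [180.    0.  125.3] q [ 1.  9.  8. 88. -0. 55.] F [0.8 0.1 0.1] open 63.7 -> shift [-137.9 -112.7   83.8] twist 0.477 rows>= 4
```

Request:
{"api": "apply_moves", "payload": {"motion": [{"jaw": 0.5,"xyz": [-45,-37,20],"twist": 0.16},{"jaw": 0.5,"xyz": [-90,-74,40],"twist": 0.32},{"jaw": 0.5,"xyz": [-137,-114,60],"twist": 0.477},{"jaw": 0.5,"xyz": [-137,-114,80],"twist": 0.477},{"jaw": 0.5,"xyz": [-137,-114,120],"twist": 0.477}]}}

```text
time: 8.52
ee_pos: [0.5764, -0.1692, 0.0642]
tcp_rot: [179.8, 0.1, 98.2]
wrist_force: [1.1, 0.0, -0.3]
opening: 0.064
grasp_force: 0.0
```

Run:
```python
from h import *
to(576.4,-168.5,22,98)
```

```text
t 8.53 pos [ 576.4 -169.2   64.2] rot [1.798e+02 1.000e-01 9.820e+01] q [-16.  12.  -2.  75.  -0.  65.] F [ 1.1  0.  -0.3] open 64.0 -> shift [ 0.8  0.  42.2] twist 0.003 rows>= 1
```

Request:
{"api": "apply_moves", "payload": {"motion": [{"jaw": 0.25,"xyz": [0,0,25],"twist": 0.0},{"jaw": 0.25,"xyz": [0,0,44],"twist": 0.0},{"jaw": 0.25,"xyz": [0,0,48],"twist": 0.0},{"jaw": 0.25,"xyz": [0,0,48],"twist": 0.0}]}}

```text
time: 9.02
ee_pos: [0.5762, -0.1675, 0.016]
tcp_rot: [180.0, 0.0, 98.3]
wrist_force: [0.5, -0.3, -0.6]
opening: 0.0536
grasp_force: 0.0
```

Request:
{"api": "apply_moves", "payload": {"motion": [{"jaw": 0.25,"xyz": [0,0,1.5],"twist": 0.0},{"jaw": 0.25,"xyz": [0,0,1.5],"twist": 0.0}]}}

```text
time: 9.28
ee_pos: [0.5762, -0.1674, 0.0145]
tcp_rot: [179.9, 0.0, 98.3]
wrist_force: [0.7, -0.7, 1.0]
opening: 0.0534
grasp_force: 0.0
```

Request:
{"api": "apply_moves", "payload": {"motion": [{"jaw": -0.2,"xyz": [0,0,-0.5],"twist": 0.0},{"jaw": -0.2,"xyz": [0,0,-0.5],"twist": 0.0},{"jaw": -0.2,"xyz": [0,0,-0.5],"twist": 0.0}], "grip_force": 40}}

```text
time: 9.65
ee_pos: [0.5765, -0.1675, 0.0153]
tcp_rot: [179.9, 0.0, 98.3]
wrist_force: [-1.6, -0.1, 5.8]
opening: 0.0423
grasp_force: 44.4
```

Request:
{"api": "apply_moves", "payload": {"motion": [{"jaw": -0.4,"xyz": [0,0,-15],"twist": 0.0},{"jaw": -0.4,"xyz": [0,0,-60],"twist": 0.0},{"jaw": -0.4,"xyz": [0,0,-105],"twist": 0.0},{"jaw": -0.4,"xyz": [0,0,-105],"twist": 0.0}], "grip_force": 60}}

```text
time: 10.15
ee_pos: [0.5776, -0.1679, 0.1242]
tcp_rot: [179.6, 0.2, 98.3]
wrist_force: [0.1, 0.4, -0.2]
opening: 0.0419
grasp_force: 61.2
```

Run:
```python
from h import *
to(611.2,24.2,100,84.5)
```

```text
t 10.15 pos [ 577.6 -167.9  124.2] rot [179.6   0.2  98.3] q [-16.  11.   3.  82.  -0.  65.] F [ 0.1  0.4 -0.2] open 41.9 -> shift [185.3  60.8  24.1] twist 0.241 rows>= 4
```

Request:
{"api": "apply_moves", "payload": {"motion": [{"jaw": -0.4,"xyz": [47,15,0],"twist": 0.06},{"jaw": -0.4,"xyz": [95,31,0],"twist": 0.12},{"jaw": -0.4,"xyz": [142,46,0],"twist": 0.18},{"jaw": -0.4,"xyz": [185,61,4],"twist": 0.24},{"jaw": -0.4,"xyz": [185,61,24],"twist": 0.24}]}}

```text
time: 10.78
ee_pos: [0.6102, 0.0276, 0.0956]
tcp_rot: [179.9, -0.0, 84.7]
wrist_force: [0.0, -0.4, -0.3]
opening: 0.0418
grasp_force: 61.2
```

Run:
```python
from h import *
to(611.2,24.2,76.5,84.5)
```

```text
t 10.78 pos [610.2  27.6  95.6] rot [179.9  -0.   84.7] q [ 3. 13.  2. 79.  0. 98.] F [ 0.  -0.4 -0.3] open 41.8 -> shift [-3.3  1.3 19.1] twist 0.004 rows>= 1
```

Request:
{"api": "apply_moves", "payload": {"motion": [{"jaw": -0.4,"xyz": [-2.5,1,10],"twist": 0.0},{"jaw": -0.4,"xyz": [-2.5,1,17],"twist": 0.0},{"jaw": -0.4,"xyz": [-2.5,1,19],"twist": 0.0},{"jaw": -0.4,"xyz": [-2.5,1,19],"twist": 0.0}]}}

```text
time: 11.28
ee_pos: [0.6103, 0.0215, 0.0766]
tcp_rot: [180.0, -0.0, 84.5]
wrist_force: [-0.8, -0.0, 0.0]
opening: 0.0422
grasp_force: 61.2
```

Request:
{"api": "apply_moves", "payload": {"motion": [{"jaw": -0.4,"xyz": [2,1,1],"twist": 0.0},{"jaw": 0.25,"xyz": [2,1,1],"twist": 0.0},{"jaw": 0.25,"xyz": [2,1,1],"twist": 0.0},{"jaw": 0.25,"xyz": [2,1,-30],"twist": 0.0},{"jaw": 0.5,"xyz": [2,1,-60],"twist": 0.0}]}}

```text
time: 11.9
ee_pos: [0.6112, 0.0238, 0.1369]
tcp_rot: [-180.0, 0.0, 84.6]
wrist_force: [0.4, -0.4, 0.6]
opening: 0.0639
grasp_force: 0.0
```

Run:
```python
from h import *
to(513.2,-263.5,90,79.7)
mailers(); p,_=mailers(n="side")
```

```text
t 11.9 pos [611.2  23.8 136.9] rot [-180.     0.    84.6] q [ 2. 13.  6. 84.  0. 98.] F [ 0.4 -0.4  0.6] open 63.9 -> shift [-295.3  -70.3   47. ] twist 0.085 rows>= 5
top px [441. 273.] [ 513.2 -262.5] [47.1 83.4] -10.3 z 0.0071
top px [483. 306.] [ 428.8 -364.5] [47.  83.2] -20.9 z 0.007
side px [258. 320.] [ 445.5 -147.1] [44.6 85.8] 9.9 z 0.0045
side px [297. 358.] [ 512.8 -266. ] [44.8 83.9] -10.3 z 0.0046
side px [255. 409.] [ 428.7 -366.9] [44.7 82.5] -21.0 z 0.0048
```

Next mailer B; height about 137 while travelling clears everything.

Request:
{"api": "apply_moves", "payload": {"motion": [{"jaw": 0.4,"xyz": [-60,-14,0],"twist": 0.02},{"jaw": 0.4,"xyz": [-119,-28,0],"twist": 0.04},{"jaw": 0.4,"xyz": [-178,-42,0],"twist": 0.06},{"jaw": 0.4,"xyz": [-237,-56,10],"twist": 0.08},{"jaw": 0.4,"xyz": [-295,-70,30],"twist": 0.085}]}}

```text
time: 12.62
ee_pos: [0.5134, -0.2648, 0.1066]
tcp_rot: [179.9, 0.0, 79.7]
wrist_force: [1.2, -0.6, 0.4]
opening: 0.0598
grasp_force: 0.0
```

Run:
```python
from h import *
to(513.2,-263,15,79.7)
```

```text
t 12.62 pos [ 513.4 -264.8  106.6] rot [179.9   0.   79.7] q [-27.   8.  -2.  80.  -0.  73.] F [ 1.2 -0.6  0.4] open 59.8 -> shift [ 1.8 -0.7 91.6] twist -0.001 rows>= 2
```

Request:
{"api": "apply_moves", "payload": {"motion": [{"jaw": 0.25,"xyz": [1,0,50],"twist": 0.0},{"jaw": 0.25,"xyz": [1,0,82],"twist": 0.0},{"jaw": 0.25,"xyz": [1,0,91],"twist": 0.0},{"jaw": 0.25,"xyz": [1,0,91],"twist": 0.0}]}}

```text
time: 13.12
ee_pos: [0.5141, -0.2617, 0.0157]
tcp_rot: [-180.0, 0.0, 79.7]
wrist_force: [0.2, -1.0, 1.0]
opening: 0.0534
grasp_force: 0.0
```

Request:
{"api": "apply_moves", "payload": {"motion": [{"jaw": -0.4,"xyz": [0,0,0],"twist": 0.0},{"jaw": -0.4,"xyz": [0,0,0],"twist": 0.0},{"jaw": -0.4,"xyz": [0,0,0],"twist": 0.0}], "grip_force": 60}}

```text
time: 13.5
ee_pos: [0.515, -0.262, 0.0168]
tcp_rot: [179.9, 0.0, 79.7]
wrist_force: [-0.2, 1.1, 5.7]
opening: 0.0418
grasp_force: 61.3
```

Request:
{"api": "apply_moves", "payload": {"motion": [{"jaw": -0.4,"xyz": [0,0,-15],"twist": 0.0},{"jaw": -0.4,"xyz": [0,0,-60],"twist": 0.0},{"jaw": -0.4,"xyz": [0,0,-105],"twist": 0.0},{"jaw": -0.4,"xyz": [0,0,-105],"twist": 0.0}]}}

```text
time: 14.0
ee_pos: [0.5159, -0.2627, 0.1256]
tcp_rot: [179.6, 0.1, 79.7]
wrist_force: [1.1, -0.4, -0.5]
opening: 0.0418
grasp_force: 60.9
```

Run:
```python
from h import *
to(527.6,32.2,100,84.5)
```

```text
t 14.0 pos [ 515.9 -262.7  125.6] rot [1.796e+02 1.000e-01 7.970e+01] q [-27.   8.  -0.  81.  -0.  73.] F [ 1.1 -0.4 -0.5] open 41.8 -> shift [292.3 -41.4  24.7] twist -0.084 rows>= 5
```

Request:
{"api": "apply_moves", "payload": {"motion": [{"jaw": -0.4,"xyz": [60,-8,0],"twist": -0.02},{"jaw": -0.4,"xyz": [120,-17,0],"twist": -0.04},{"jaw": -0.4,"xyz": [180,-25,0],"twist": -0.06},{"jaw": -0.4,"xyz": [238,-34,0],"twist": -0.08},{"jaw": -0.4,"xyz": [292,-41,10],"twist": -0.084}]}}

```text
time: 14.62
ee_pos: [0.526, 0.0348, 0.111]
tcp_rot: [179.9, -0.0, 84.5]
wrist_force: [0.8, -0.4, -0.1]
opening: 0.0419
grasp_force: 60.9
```

Request:
{"api": "apply_moves", "payload": {"motion": [{"jaw": -0.4,"xyz": [0,0,18],"twist": 0.0},{"jaw": -0.4,"xyz": [0,0,32],"twist": 0.0},{"jaw": -0.4,"xyz": [0,0,34],"twist": 0.0}]}}

```text
time: 15.0
ee_pos: [0.5256, 0.0319, 0.0755]
tcp_rot: [-179.9, -0.0, 84.4]
wrist_force: [-3.2, 3.8, 8.0]
opening: 0.0418
grasp_force: 73.8
```

Run:
```python
from h import *
to(527.6,32.2,76.5,84.5)
```

```text
t 15.0 pos [525.6  31.9  75.5] rot [-179.9   -0.    84.4] q [  3.   2. -12.  76.   0.  99.] F [-3.2  3.8  8. ] open 41.8 -> shift [ 0.5  2.  -1. ] twist -0.001 rows>= 1
```

Touching down; release and rise, then on toward C.

Request:
{"api": "apply_moves", "payload": {"motion": [{"jaw": 0.25,"xyz": [0,0,-0.5],"twist": 0.0},{"jaw": 0.25,"xyz": [0,0,-0.5],"twist": 0.0},{"jaw": 0.25,"xyz": [0,0,-30],"twist": 0.0},{"jaw": 0.4,"xyz": [0,0,-60],"twist": 0.0}]}}

```text
time: 15.5
ee_pos: [0.5259, 0.0323, 0.1371]
tcp_rot: [-180.0, 0.0, 84.5]
wrist_force: [0.8, 0.2, -0.7]
opening: 0.0598
grasp_force: 0.0
```

Run:
```python
from h import *
to(445.3,-144.3,100,100.2)
mailers(); p,_=mailers(n="side"); mailers(z=.067,n="side")
```

```text
t 15.5 pos [525.9  32.3 137.1] rot [-180.     0.    84.5] q [ 4.  1. -6. 83. -0. 99.] F [ 0.8  0.2 -0.7] open 59.8 -> shift [-183.5  -63.1   37.2] twist -0.275 rows>= 4
top px [395. 301.] [ 445.3 -143.3] [47.1 83.6] 10.3 z 0.0068
top px [483. 306.] [ 428.8 -364.5] [47.  83.4] -20.9 z 0.0069
side px [258. 320.] [ 445.5 -147.1] [44.6 85.8] 9.9 z 0.0046
side px [255. 409.] [ 428.7 -366.9] [44.7 82.5] -21.0 z 0.0048
side px [258. 320.] [ 445.3 -212.2] [40.7 78.4] 10.3 z 0.0046
side px [255. 409.] [ 430.  -412.8] [40.8 75.3] -21.0 z 0.0048
```

Request:
{"api": "apply_moves", "payload": {"motion": [{"jaw": 0.3,"xyz": [-48,-17,0],"twist": -0.07},{"jaw": 0.3,"xyz": [-96,-34,0],"twist": -0.14},{"jaw": 0.3,"xyz": [-144,-51,0],"twist": -0.21},{"jaw": 0.3,"xyz": [-183,-63,15],"twist": -0.275},{"jaw": 0.3,"xyz": [-183,-63,60],"twist": -0.275}]}}

```text
time: 16.27
ee_pos: [0.4459, -0.1461, 0.0769]
tcp_rot: [179.8, 0.1, 100.1]
wrist_force: [0.0, -0.3, 0.3]
opening: 0.0557
grasp_force: 0.0
```

Run:
```python
from h import *
to(445.3,-144,16,100.2)
```

```text
t 16.27 pos [ 445.9 -146.1   76.9] rot [1.798e+02 1.000e-01 1.001e+02] q [-18.  -6. -20.  76.  -0.  62.] F [ 0.  -0.3  0.3] open 55.7 -> shift [ 2.3 -0.4 60.9] twist -0.002 rows>= 1
```

Request:
{"api": "apply_moves", "payload": {"motion": [{"jaw": 0.25,"xyz": [1.5,0,40],"twist": 0.0},{"jaw": 0.25,"xyz": [1.5,0,58],"twist": 0.0},{"jaw": 0.25,"xyz": [1.5,0,61],"twist": 0.0},{"jaw": 0.25,"xyz": [1.5,0,61],"twist": 0.0}]}}

```text
time: 16.77
ee_pos: [0.4462, -0.142, 0.0165]
tcp_rot: [179.9, 0.0, 100.3]
wrist_force: [0.1, 0.6, 0.0]
opening: 0.0533
grasp_force: 0.0
```

Request:
{"api": "apply_moves", "payload": {"motion": [{"jaw": -0.4,"xyz": [0,0,0],"twist": 0.0},{"jaw": -0.4,"xyz": [0,0,0],"twist": 0.0},{"jaw": -0.4,"xyz": [0,0,0],"twist": 0.0}]}}

```text
time: 17.15
ee_pos: [0.4467, -0.1422, 0.0173]
tcp_rot: [179.8, 0.1, 100.3]
wrist_force: [-1.3, -0.3, 6.4]
opening: 0.0412
grasp_force: 61.0
```

Request:
{"api": "apply_moves", "payload": {"motion": [{"jaw": -0.4,"xyz": [0,0,-15],"twist": 0.0},{"jaw": -0.4,"xyz": [0,0,-60],"twist": 0.0},{"jaw": -0.4,"xyz": [0,0,-105],"twist": 0.0},{"jaw": -0.4,"xyz": [0,0,-105],"twist": 0.0}]}}

```text
time: 17.65
ee_pos: [0.4475, -0.1425, 0.1254]
tcp_rot: [179.6, 0.2, 100.3]
wrist_force: [0.9, 0.7, -1.1]
opening: 0.0417
grasp_force: 60.9
```

Run:
```python
from h import *
to(444,40.3,100,84.5)
```

```text
t 17.65 pos [ 447.5 -142.5  125.4] rot [179.6   0.2 100.3] q [-18.  -7. -15.  81.  -0.  62.] F [ 0.9  0.7 -1.1] open 41.7 -> shift [180.6  28.9  25. ] twist 0.275 rows>= 3
```

Request:
{"api": "apply_moves", "payload": {"motion": [{"jaw": -0.4,"xyz": [50,8,0],"twist": 0.07},{"jaw": -0.4,"xyz": [100,16,0],"twist": 0.14},{"jaw": -0.4,"xyz": [145,23,0],"twist": 0.21},{"jaw": -0.4,"xyz": [180,29,5],"twist": 0.275},{"jaw": -0.4,"xyz": [180,29,25],"twist": 0.275}]}}

```text
time: 18.27
ee_pos: [0.4424, 0.0425, 0.096]
tcp_rot: [179.9, -0.0, 84.6]
wrist_force: [1.0, 0.6, -0.3]
opening: 0.0418
grasp_force: 60.9
```

Run:
```python
from h import *
to(444,40.3,77,84.5)
```

```text
t 18.27 pos [442.4  42.5  96. ] rot [179.9  -0.   84.6] q [  5. -10. -21.  79.   0. 101.] F [ 1.   0.6 -0.3] open 41.8 -> shift [-2.1  1.8 19. ] twist 0.002 rows>= 1
```

Request:
{"api": "apply_moves", "payload": {"motion": [{"jaw": -0.4,"xyz": [-1,1.5,12],"twist": 0.0},{"jaw": -0.4,"xyz": [-1,1.5,17],"twist": 0.0},{"jaw": -0.4,"xyz": [-1,1.5,19],"twist": 0.0},{"jaw": -0.4,"xyz": [-1,1.5,19],"twist": 0.0}]}}

```text
time: 18.77
ee_pos: [0.4435, 0.0388, 0.0773]
tcp_rot: [180.0, -0.0, 84.4]
wrist_force: [-3.2, 0.2, 4.9]
opening: 0.0419
grasp_force: 61.4
```

Request:
{"api": "apply_moves", "payload": {"motion": [{"jaw": 0.25,"xyz": [0,0,0.3],"twist": 0.0},{"jaw": 0.25,"xyz": [0,0,0.3],"twist": 0.0},{"jaw": 0.25,"xyz": [0,0,-30],"twist": 0.0},{"jaw": 0.4,"xyz": [0,0,-60],"twist": 0.0}]}}

```text
time: 19.27
ee_pos: [0.4432, 0.0391, 0.1369]
tcp_rot: [-180.0, 0.0, 84.5]
wrist_force: [0.3, -1.1, 0.4]
opening: 0.0598
grasp_force: 0.0
```

Run:
```python
from h import *
mailers(); to(428.8,-365,100,69.1)
p,d=camera("top"); cv2.imwrite("pics/mid.png",cv2.resize(p[190:340,190:370],None,fx=4,fy=4)[...,::-1])
```

```text
top px [483. 306.] [ 428.8 -364.5] [47.  83.4] -20.9 z 0.007
t 19.32 pos [444.6  39.3 141.1] rot [179.7  -0.   84.5] q [  5. -10. -16.  84.   0. 101.] F [-0.1  1.2  3.8] open 59.7 -> shift [-404.    22.9   40.9] twist 0.269 rows>= 7
```

View pics/mid.png

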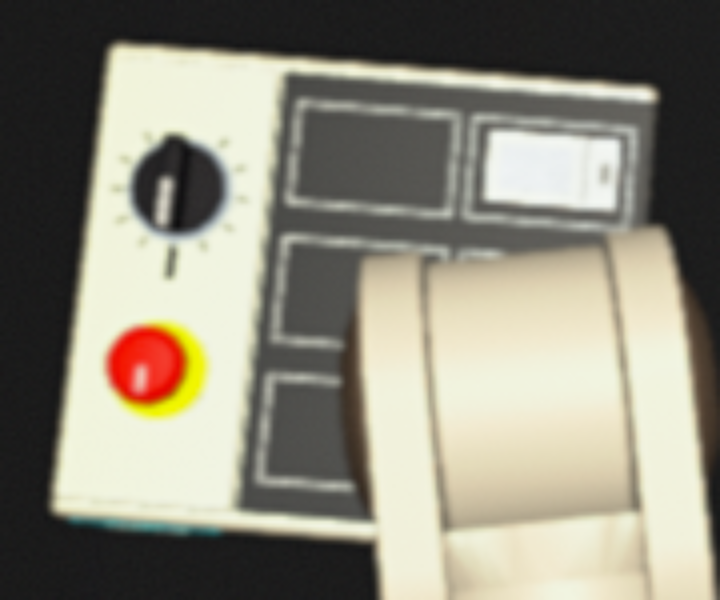

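Request:
{"api": "apply_moves", "payload": {"motion": [{"jaw": 0.3,"xyz": [-58,3,0],"twist": 0.04},{"jaw": 0.3,"xyz": [-116,6,0],"twist": 0.08},{"jaw": 0.3,"xyz": [-174,9,0],"twist": 0.12},{"jaw": 0.3,"xyz": [-232,13,0],"twist": 0.16},{"jaw": 0.3,"xyz": [-290,16,0],"twist": 0.2}]}}

```text
time: 20.0
ee_pos: [0.431, -0.2529, 0.1357]
tcp_rot: [-180.0, -0.0, 73.0]
wrist_force: [1.5, 0.4, 0.5]
opening: 0.0552
grasp_force: 0.0
```

Run:
```python
from h import *
mailers(n="side"); to(428.8,-365,60,69.1)
```

```text
side px [255. 409.] [ 428.7 -366.9] [44.7 82.5] -21.0 z 0.0048
t 20.05 pos [ 430.5 -258.1  135.3] rot [1.80e+02 1.00e-01 7.27e+01] q [-31.  -2. -10.  82.  -0.  76.] F [-5.2 -1.8 -1.5] open 55.7 -> shift [-102.3   30.2   75.6] twist 0.062 rows>= 3
```

Request:
{"api": "apply_moves", "payload": {"motion": [{"jaw": 0.3,"xyz": [-50,15,0],"twist": 0.03},{"jaw": 0.3,"xyz": [-102,30,10],"twist": 0.062},{"jaw": 0.3,"xyz": [-102,30,50],"twist": 0.062},{"jaw": 0.3,"xyz": [-102,30,75],"twist": 0.062},{"jaw": 0.3,"xyz": [-102,30,75],"twist": 0.062}]}}

```text
time: 20.68
ee_pos: [0.4291, -0.3563, 0.0587]
tcp_rot: [-179.7, -0.1, 69.5]
wrist_force: [0.1, 0.3, -0.4]
opening: 0.0553
grasp_force: 0.0
```

Run:
```python
from h import *
to(428.8,-365,16,69.1)
```

```text
t 20.68 pos [ 429.1 -356.3   58.7] rot [-1.797e+02 -1.000e-01  6.950e+01] q [-40.   7.  -9.  75.  -0.  71.] F [ 0.1  0.3 -0.4] open 55.3 -> shift [-8.3  3.  42.7] twist 0.006 rows>= 1
```

Request:
{"api": "apply_moves", "payload": {"motion": [{"jaw": 0.3,"xyz": [-8,3,10],"twist": 0.006},{"jaw": 0.25,"xyz": [-8,3,30],"twist": 0.006},{"jaw": 0.25,"xyz": [-8,3,41],"twist": 0.006},{"jaw": 0.25,"xyz": [-8,3,43],"twist": 0.006},{"jaw": 0.25,"xyz": [-8,3,43],"twist": 0.006}]}}

```text
time: 21.3
ee_pos: [0.4308, -0.366, 0.019]
tcp_rot: [180.0, 0.0, 69.1]
wrist_force: [0.8, 0.1, 0.2]
opening: 0.0535
grasp_force: 0.0
```

Request:
{"api": "apply_moves", "payload": {"motion": [{"jaw": -0.4,"xyz": [0,0,0],"twist": 0.0},{"jaw": -0.4,"xyz": [0,0,0],"twist": 0.0},{"jaw": -0.4,"xyz": [0,0,0],"twist": 0.0}]}}

```text
time: 21.68
ee_pos: [0.431, -0.3662, 0.0198]
tcp_rot: [179.9, 0.0, 69.1]
wrist_force: [-1.2, 1.8, 5.9]
opening: 0.0409
grasp_force: 59.7
```

Request:
{"api": "apply_moves", "payload": {"motion": [{"jaw": -0.4,"xyz": [0,0,-15],"twist": 0.0},{"jaw": -0.4,"xyz": [0,0,-60],"twist": 0.0},{"jaw": -0.4,"xyz": [0,0,-115],"twist": 0.0},{"jaw": -0.4,"xyz": [0,0,-115],"twist": 0.0}]}}

```text
time: 22.18
ee_pos: [0.4322, -0.3672, 0.1395]
tcp_rot: [179.5, 0.2, 69.1]
wrist_force: [0.1, -0.2, -0.1]
opening: 0.0405
grasp_force: 60.7
```

Run:
```python
from h import *
to(538,139.8,100,84.5)
```

```text
t 22.18 pos [ 432.2 -367.2  139.5] rot [179.5   0.2  69.1] q [-40.   6.  -1.  83.  -0.  71.] F [ 0.1 -0.2 -0.1] open 40.5 -> shift [511.6 -82.   37.3] twist -0.268 rows>= 9
```

Run:
```python
from h import *
p,d=camera("side"); cv2.imwrite("pics/lift.png",p[250:480,150:400][...,::-1])
```

```text
(no output)
```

View pics/lift.png

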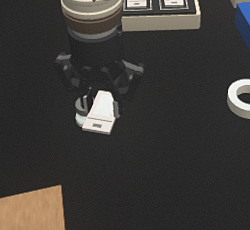

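Request:
{"api": "apply_moves", "payload": {"motion": [{"jaw": -0.4,"xyz": [50,-8,0],"twist": -0.025},{"jaw": -0.4,"xyz": [105,-17,0],"twist": -0.055},{"jaw": -0.4,"xyz": [160,-26,0],"twist": -0.085},{"jaw": -0.4,"xyz": [215,-34,0],"twist": -0.11},{"jaw": -0.4,"xyz": [270,-43,0],"twist": -0.14}]}}

```text
time: 22.85
ee_pos: [0.4861, -0.0963, 0.1327]
tcp_rot: [-179.9, 0.0, 77.2]
wrist_force: [1.1, -0.8, -0.3]
opening: 0.0407
grasp_force: 60.7
```

Request:
{"api": "apply_moves", "payload": {"motion": [{"jaw": -0.4,"xyz": [55,-10,0],"twist": -0.03},{"jaw": -0.4,"xyz": [110,-19,0],"twist": -0.06},{"jaw": -0.4,"xyz": [165,-28,0],"twist": -0.09},{"jaw": -0.4,"xyz": [215,-36,0],"twist": -0.11},{"jaw": -0.4,"xyz": [236,-38,0],"twist": -0.13}]}}

```text
time: 23.48
ee_pos: [0.501, 0.1428, 0.1325]
tcp_rot: [-179.9, 0.0, 84.8]
wrist_force: [-0.2, -0.3, -0.4]
opening: 0.0407
grasp_force: 60.7
```

Run:
```python
from h import *
p,d=camera("side"); cv2.imwrite("pics/lift2.png",cv2.resize(p[150:290,200:370],None,fx=4,fy=4)[...,::-1])
to(538,139.8,80,84.5)
```

```text
t 23.52 pos [501.3 143.8 132.4] rot [-179.9   -0.    84.9] q [ 16.   0.  -7.  82.   0. 111.] F [-2.   0.9 -0.5] open 41.2 -> shift [-0.8 37.  52.3] twist 0.006 rows>= 2
```

View pics/lift2.png

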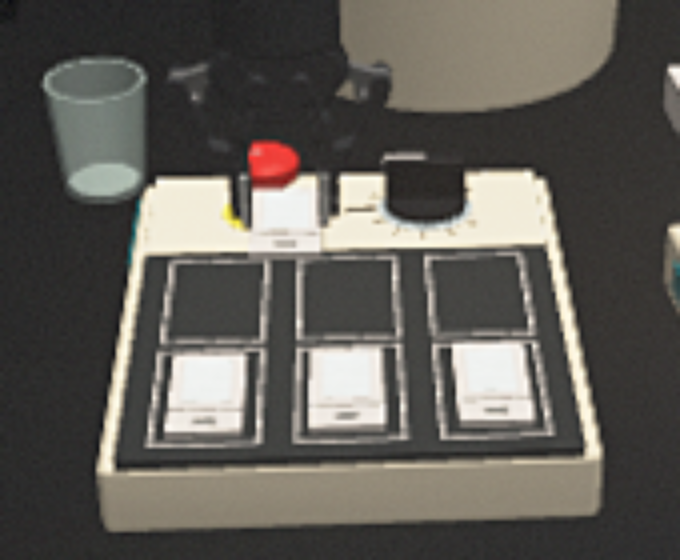

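Request:
{"api": "apply_moves", "payload": {"motion": [{"jaw": -0.4,"xyz": [-2,37,10],"twist": 0.006},{"jaw": -0.4,"xyz": [-2,37,38],"twist": 0.006},{"jaw": -0.4,"xyz": [-2,37,49],"twist": 0.006},{"jaw": -0.4,"xyz": [-2,37,51],"twist": 0.006},{"jaw": -0.4,"xyz": [-2,37,52],"twist": 0.006}]}}

```text
time: 24.15
ee_pos: [0.5385, 0.1349, 0.0822]
tcp_rot: [179.9, -0.0, 84.3]
wrist_force: [0.3, -0.9, 0.0]
opening: 0.0407
grasp_force: 60.7
```

Request:
{"api": "apply_moves", "payload": {"motion": [{"jaw": -0.4,"xyz": [4,0,1.5],"twist": 0.0},{"jaw": -0.4,"xyz": [4,0,2.5],"twist": 0.0},{"jaw": -0.4,"xyz": [4,0,2.5],"twist": 0.0}]}}

```text
time: 24.52
ee_pos: [0.5391, 0.1394, 0.0798]
tcp_rot: [179.9, -0.1, 84.3]
wrist_force: [-1.0, 2.3, 5.6]
opening: 0.0407
grasp_force: 61.6
```

Contact; release, rise, and go back toward the stop.

Request:
{"api": "apply_moves", "payload": {"motion": [{"jaw": 0.25,"xyz": [0,0,0],"twist": 0.0},{"jaw": 0.25,"xyz": [0,0,0],"twist": 0.0},{"jaw": 0.25,"xyz": [0,0,-30],"twist": 0.0},{"jaw": 0.4,"xyz": [0,0,-75],"twist": 0.0},{"jaw": 0.5,"xyz": [60,0,-90],"twist": 0.0}]}}

```text
time: 25.15
ee_pos: [0.5462, 0.1969, 0.1723]
tcp_rot: [179.8, -0.1, 84.0]
wrist_force: [1.5, 0.5, -0.3]
opening: 0.0641
grasp_force: 0.0
```

Request:
{"api": "apply_moves", "payload": {"motion": [{"jaw": 0.6,"xyz": [60,0,0],"twist": 0.0},{"jaw": 0.6,"xyz": [120,10,0],"twist": 0.0},{"jaw": 0.6,"xyz": [170,20,0],"twist": 0.0}]}}

```text
time: 25.52
ee_pos: [0.5818, 0.368, 0.1687]
tcp_rot: [180.0, 0.0, 84.3]
wrist_force: [0.5, -1.2, 0.8]
opening: 0.0679
grasp_force: 0.0
```

Run:
```python
from h import *
p,d=camera("side"); q,d=camera("top"); cv2.imwrite("pics/all.png",np.hstack([cv2.resize(p[150:450,200:440],(480,600)),cv2.resize(q[190:340,220:300],(320,600))])[...,::-1])
for n,im in(("side",p),("top",q)):
  for c,a,m in blobs(0,white(im),150,1500): 
    r=rect(n,m,.067); print(n,c.round(0),*r)
to(496,261.3,140,40)
```

```text
side [23. 10.] [-1277.3  3874.8] [ 394.7 1898.3] 19.8
side [128.  12.] [-405.8 3834.7] [ 418.7 1761.8] 15.8
side [191.   7.] [ 140.2 3885.3] [1115.9 1316.2] -4.6
side [155.  54.] [ -11.3 2140.7] [108.7 541.1] 9.1
side [134.  57.] [-130.7 2080.8] [101.5 435.6] 7.8
side [224. 185.] [376.9 391.2] [ 73.4 210.5] -0.5
side [ 31. 227.] [-81.5 194. ] [161.4 292.8] 24.3
side [288. 223.] [543.9 126.5] [52.  99.3] -5.6
side [323. 246.] [609.2  13. ] [ 65.2 101.3] -5.7
side [251. 248.] [444.4  28.7] [ 65.2 100.3] -5.7
side [287. 247.] [527.1  20.8] [ 64.8 100.3] -6.9
side [399. 348.] [ 692.  -324.8] [77.3 96.2] -15.4
side [235. 353.] [ 400.9 -292.5] [32.9 34.2] 81.2
side [498. 357.] [ 855.7 -373.8] [30.1 33.6] 81.2
side [237. 369.] [ 402.9 -330. ] [34.7 39.5] -87.5
top [522. 156.] [ 802.7 -472.1] [59.8 66.4] -55.0
top [139. 200.] [698.9 490.5] [ 32.7 127.6] -46.2
top [442. 196.] [ 699.6 -262.1] [82.1 82.3] 42.3
top [284. 229.] [620.7 131.7] [ 68.1 104. ] -5.6
top [328. 232.] [610.4  25.1] [ 68.7 104.8] -5.6
top [280. 263.] [537.6 139.7] [ 68.1 103.8] -5.6
top [325. 267.] [527.3  33.1] [ 68.5 104. ] -5.6
top [277. 298.] [454.5 148. ] [ 67.9 103.4] -5.5
top [323. 302.] [444.2  41.1] [ 68.5 104. ] -5.7
top [448. 319.] [ 400.3 -257.6] [39.6 47.7] -1.0
t 25.62 pos [581.7 369.9 166. ] rot [-1.799e+02  1.000e-01  8.450e+01] q [ 32.  24.  24.  90.   0. 128.] F [ 0.1 -0.9 -0.9] open 67.9 -> shift [-116.4  -74.8   26.2] twist 0.776 rows>= 5
```

View pics/all.png

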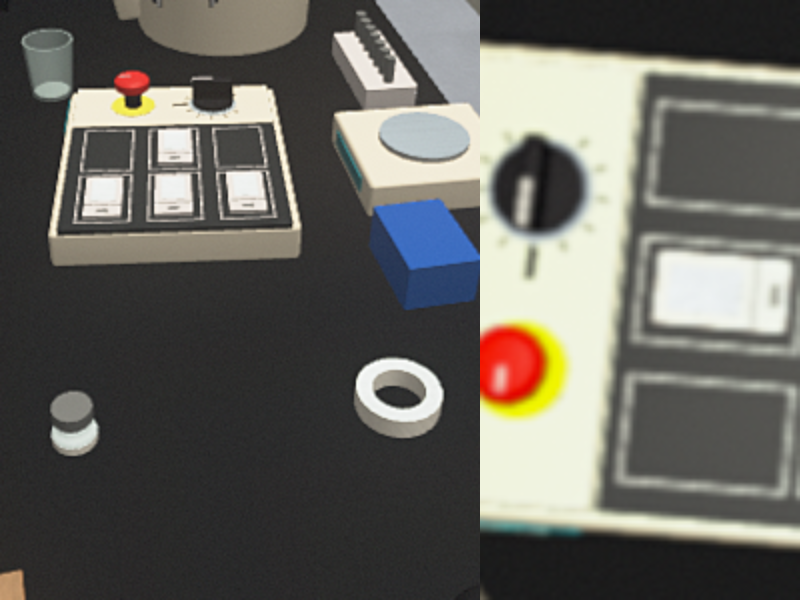

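Request:
{"api": "apply_moves", "payload": {"motion": [{"jaw": 0.6,"xyz": [-30,-19,0],"twist": -0.17},{"jaw": 0.6,"xyz": [-60,-38,0],"twist": -0.34},{"jaw": 0.6,"xyz": [-90,-57,0],"twist": -0.51},{"jaw": 0.6,"xyz": [-116,-75,0],"twist": -0.68},{"jaw": 0.6,"xyz": [-116,-75,0],"twist": -0.85}]}}

```text
time: 26.25
ee_pos: [0.4944, 0.2559, 0.1695]
tcp_rot: [180.0, 0.0, 133.2]
wrist_force: [1.8, 0.9, 0.7]
opening: 0.0682
grasp_force: 0.0
```

Request:
{"api": "apply_moves", "payload": {"motion": [{"jaw": 0.6,"xyz": [0,0,0],"twist": -0.17},{"jaw": 0.6,"xyz": [0,0,0],"twist": -0.34},{"jaw": 0.6,"xyz": [0,0,0],"twist": -0.47},{"jaw": 0.6,"xyz": [0,0,0],"twist": -0.47}]}}

```text
time: 26.75
ee_pos: [0.4954, 0.2573, 0.1689]
tcp_rot: [-180.0, 0.0, 159.8]
wrist_force: [-0.1, 0.6, 0.5]
opening: 0.0683
grasp_force: 0.0
```

Run:
```python
from h import *
to(496,261.3,107,160)
```

```text
t 26.75 pos [495.4 257.3 168.9] rot [-180.     0.   159.8] q [27.  5.  2. 86. -0. 48.] F [-0.1  0.6  0.5] open 68.3 -> shift [ 0.8  4.  61.9] twist -0.003 rows>= 1
```

Request:
{"api": "apply_moves", "payload": {"motion": [{"jaw": 0.6,"xyz": [1,4,30],"twist": 0.0},{"jaw": 0.6,"xyz": [1,4,60],"twist": 0.0},{"jaw": 0.6,"xyz": [1,4,75],"twist": 0.0},{"jaw": 0.6,"xyz": [1,4,75],"twist": 0.0}]}}

```text
time: 27.25
ee_pos: [0.4955, 0.2615, 0.0932]
tcp_rot: [-179.9, -0.1, 159.8]
wrist_force: [0.4, -0.2, 1.1]
opening: 0.0684
grasp_force: 0.0
```

Request:
{"api": "apply_moves", "payload": {"motion": [{"jaw": -0.3,"xyz": [0,0,0],"twist": 0.0},{"jaw": -0.3,"xyz": [0,0,0],"twist": 0.0},{"jaw": -0.3,"xyz": [0,0,0],"twist": 0.0},{"jaw": -0.3,"xyz": [0,0,0],"twist": 0.0}], "grip_force": 50}}

```text
time: 27.75
ee_pos: [0.4963, 0.2618, 0.0944]
tcp_rot: [180.0, 0.1, 159.9]
wrist_force: [0.9, -4.4, 3.0]
opening: 0.045
grasp_force: 50.6
```

Request:
{"api": "apply_moves", "payload": {"motion": [{"jaw": -0.3,"xyz": [0,0,0],"twist": 0.15},{"jaw": -0.3,"xyz": [0,0,0],"twist": 0.3},{"jaw": -0.3,"xyz": [0,0,0],"twist": 0.45},{"jaw": -0.3,"xyz": [0,0,0],"twist": 0.6},{"jaw": -0.3,"xyz": [0,0,0],"twist": 0.75}]}}

```text
time: 28.38
ee_pos: [0.4955, 0.2608, 0.0938]
tcp_rot: [-179.9, 0.1, 116.6]
wrist_force: [-3.5, -8.3, 3.0]
opening: 0.0452
grasp_force: 50.7
```

Request:
{"api": "apply_moves", "payload": {"motion": [{"jaw": -0.3,"xyz": [0,0,0],"twist": 0.15},{"jaw": -0.3,"xyz": [0,0,0],"twist": 0.3},{"jaw": -0.3,"xyz": [0,0,0],"twist": 0.45},{"jaw": -0.3,"xyz": [0,0,0],"twist": 0.55},{"jaw": -0.3,"xyz": [0,0,0],"twist": 0.55}]}}

```text
time: 29.0
ee_pos: [0.4947, 0.2606, 0.0934]
tcp_rot: [-179.9, 0.2, 85.3]
wrist_force: [-6.9, -9.3, 3.5]
opening: 0.0453
grasp_force: 50.7
```

Run:
```python
from h import *
o=sensors.get_obs(); print(o["tcp_rot"],o["torque"],o["wrist_force"],o["opening"])
```

```text
[-1.79858690e+02  1.77726940e-01  8.53095488e+01] [-1.89166908  1.13443345  0.02948655] [-6.87860731 -9.33598174  3.54680737] 0.04525571976409251
```

Request:
{"api": "apply_moves", "payload": {"motion": [{"jaw": 0.6,"xyz": [0,0,0],"twist": 0.0},{"jaw": 0.6,"xyz": [0,0,0],"twist": 0.0},{"jaw": 0.6,"xyz": [0,0,0],"twist": 0.0},{"jaw": 0.6,"xyz": [0,0,-40],"twist": 0.0},{"jaw": 0.6,"xyz": [0,0,-100],"twist": 0.0}]}}

```text
time: 29.62
ee_pos: [0.4951, 0.2617, 0.1934]
tcp_rot: [-179.8, 0.1, 85.4]
wrist_force: [1.9, 0.7, 0.5]
opening: 0.0687
grasp_force: 0.0
```

Request:
{"api": "apply_moves", "payload": {"motion": [{"jaw": 0.6,"xyz": [55,0,-15],"twist": 0.0},{"jaw": 0.6,"xyz": [110,0,-30],"twist": 0.0},{"jaw": 0.6,"xyz": [150,-20,-40],"twist": 0.0},{"jaw": 0.6,"xyz": [150,-20,-40],"twist": 0.0}]}}

```text
time: 30.12
ee_pos: [0.487, 0.4161, 0.234]
tcp_rot: [180.0, -0.1, 85.6]
wrist_force: [-0.1, -0.4, 0.0]
opening: 0.0685
grasp_force: 0.0
```

Run:
```python
from h import *
p,d=camera("side"); q,d=camera("top"); cv2.imwrite("pics/end.png",np.hstack([cv2.resize(p[150:300,200:360],(480,450)),cv2.resize(q[190:340,195:295],(300,450))])[...,::-1])
print("stop",tri(blobs(0,red(q),30,3000)[0][0],blobs(0,red(p),30,3000)[0][0]), sensors.get_obs()["ee_pos"])
```

```text
stop [0.4951551  0.26037014 0.09517851] [0.48778188 0.41343007 0.23361109]
```

View pics/end.png

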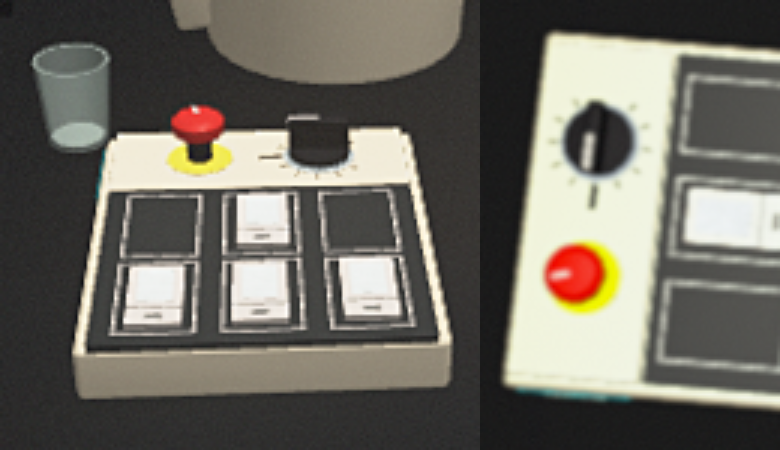

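```bash
python3 -c "
from workcell import bot; print(bot.job_done())"
```

```text
the job is handed in; nothing more can be done
None
```

The job is handed in: stop pressed, all four mailers on the bench laid in bays of their own, dial on zero, then the stop turned clockwise about 1.3 rad to reset. The last pictures confirm this; the hand-in returned no verdict.

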